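Crack open the dry box and hold its lid ajar

TASK

The dry box on the bench has been shut for weeks and its lid is stuck to the gasket. Press the sprung knob of the swing clamp at the front of the box down and, while it is down, turn it anticlockwise (seen from above) to its stop, so that the steel finger swings off the lid; then pull the lid up by its bow handle until the seal lets go, without letting it fly up. Finish holding the handle with the lid's front edge about 30 mm open and still, so that a colleague can slip a fresh humidity card in without losing the dry air: do not let go, and leave the things standing around where they are.

Things in the scene. Friction and masses are not known exactly. Their poses are not given: they have to be found in the camera images.
- dry_box: fixed grey plastic box, 190 mm deep (its x), 220 wide (its y), rim 88 mm high. Origin: centre of its underside, on the bench; -x side: front, towards the robot; +x side: lid hinge; z up. Lid plate 196 x 226 mm, 14 thick, top 104 mm above the bench. On its middle line (box y = 0): bow handle on the lid at box x = -55 mm; clamp knob on a boss in front of the lid at box x = -130 mm.
- knob_grip (a point): where the black clamp knob is gripped: on its turning axis, in its wing, 10 mm below the wing's top; 142 mm above the bench with the knob up. Knob: disc 46 mm wide, 8 thick, its top 14 mm below this point; on it a wing 42 mm long (point x), 12 thick (point y), 24 high. Site moves and turns with the knob; at the start its axes are the box's. Fingertips may press on the disc.
- latch_knob (a joint): how far the clamp knob is pressed down, m: 0 up, 0.007 bottom. Spring: 4 N at first, 9.6 N at the bottom. From 3.5 mm down the knob is free to turn; higher up a lug blocks it. Let go, it springs up again.
- latch_spindle (a joint): turning angle of the knob and of the clamp finger below it, rad: 0 locked (wing along the box's x, finger over the lid's front edge, holding the lid shut), 1.2 (69 degrees anticlockwise from above) at its stop, finger clear of the lid; there the let-go knob springs up into a second notch. Turns against 0.03 N m and stays where it is left.
- handle (a point): middle of the bar of the steel bow handle on the lid: round bar 12 mm thick along the lid's y, 80 mm straight, its middle line 30 mm above the lid's top and 134 mm above the bench with the lid shut. Site axes are the lid's. Over 35 mm free in front of and behind the bar.
- lid_hinge (a point): point on the lid's hinge line, at the middle of the back edge, 90 mm above the bench, 99 mm behind the box's middle; the line runs along the box's y. Shut, the handle bar is 154 mm in front of it and 44 mm above it.
- lid_edge (a point): middle of the lower front edge of the lid, 198 mm in front of the hinge line, 90 mm above the bench when shut; its rise is the opening of the lid.
- lid (a joint): opening angle of the lid, rad: 0 shut, grows as the front lifts; 0.15 is 30 mm at the front edge. The gasket resists with a peak of 13 to 20 N of pull at the handle within the first 4 mm of lift, then lets go at once; by 10 mm the lid is free and only its weight is left (about 3 N at the handle). Let go, it drops back and rests on the gasket some 10 mm open.
- solder_spool: reel of solder, 58 mm diameter, 45 mm high, standing loose on the bench; bystander, leave it alone. Origin: centre of its underside.
- solvent_bottle: white bottle with a nozzle, 49 mm diameter, 142 mm high, loose; bystander, leave it alone. Origin: centre of its underside.
- tape_roll: roll of black tape, 56 mm diameter, 19 mm high, lying loose; bystander, leave it alone. Origin: centre of its underside.

How it is judged (in metres and radians):
On the way, in this order (a step that is already met when the one before it is completed fails the run):
1. the clamp knob is pressed down while still locked (value of joint latch_knob above 0.0035 m and value of joint latch_spindle below 0.3 rad and value of joint lid below 0.02 rad), for 0.05 s.
2. the clamp is turned to its stop with the lid still shut (value of joint latch_spindle above 1.05 rad and value of joint lid below 0.02 rad), for 0.1 s.
3. the lid has been pulled free of the gasket (value of joint lid above 0.07 rad), for 0.1 s.
At the end, for the whole second after the job is handed in: The fingers hold the lid by its handle, the lid is still (under 0.05 rad/s) at 0.10 to 0.22 rad, that is 20 to 43 mm open at its front edge, the clamp is at its released stop (over 1.0 rad), and nothing else props the lid up (value of joint lid between 0.1 and 0.22 rad and velocity of joint lid between -0.05 and 0.05 rad/s and value of joint latch_spindle above 1 rad and contact force between the fingers and lid above 1 N and distance between the grasp point and handle below 0.07 m and contact force between each of solder_spool, solvent_bottle, tape_roll and lid below 0.2 N); the arm keeps its last pose, push and grip.
It fails at once if the lid flies up (front edge over 70 mm) (value of joint lid above 0.36 rad).
It fails at once if a bystander is pushed away or tipped (distance of any of solder_spool, solvent_bottle, tape_roll from where it was at the start of the episode above 0.03 m).
It also fails if it takes over 51 s, if anything falls off the work surface, if the arm or the gripper's body presses on something with over 40 N, if the wrist force passes 120 N, or if a joint passes its speed limit or range.

ROBOT

A 6-joint arm with a two-finger parallel gripper is mounted at the origin on a cart in front of the work surface, level with it; the furniture and walls round the work are solid. World frame = base frame: x ahead of the robot, y to its left, z up, the work surface at z = 0. Lengths are in mm, angles in rad, forces in N, time in s.
With the tool pointing down it reaches from about 300 to 850 mm from the base axis. Payload 4.2 kg.
Tool frame: the origin (TCP) lies midway between the tips of the shut fingers; the grasp point (between the pads) lies 19 mm behind it; z points along the fingers, y is the line along which they close (so a half turn about z gives the same grasp; the last joint's range is limited). The gripper opens to 91 mm and grips with 3 to 60 N. Pads are 32 mm wide; open, the fingers measure 118 mm over their backs; the gripper's body (76 mm by 178 mm) begins 60 mm behind the grasp point.
Start: joints at [-1.217, 0.32, 1.565, -0, 1.257, -0.02], TCP at [209.97, -535.312, 183.776] pointing down, gripper open.
Joint ranges: [-3.11, 3.11], [-0.84, 2.01], [0.21, 2.61], [-1.34, 4.49], [0.05, 2.63], [-2.56, 2.56]. Speed limits (rad/s): [2.57, 2.57, 3.14, 3.14, 3.14, 3.14].

INTERFACE

Orientations are given as [roll, pitch, yaw] about the fixed x, y, z axes, in that order (R = Rz(yaw) Ry(pitch) Rx(roll)).
In Python, from plant import robot gives the robot as it stands.
- The arm moves only by the tool arm_command, never from a script. Its argument "targets" is text: rows parted by semicolons, each of 7 numbers parted by spaces: the shift along the tool's x, y, z in m, then the turn, a rotation vector about the tool's x, y, z in degrees, then the closure, from 0 (fully open) to 1 (shut). In form: x y z wx wy wz hand; .... A call has 1 to 20 rows; each row shifts and turns the commanded pose from where the row before left it, along the tool's axes as they then stand; what a row does not reach is not made up. A row lasts 1/10 s, in which the tool goes at most 50 mm and 8.59 degrees, less where a joint would pass 70% of its speed; a pose out of reach is approached as far as the arm can. A call is refused whole if a number of a shift passes 0.05 or a number of a turn 8.59, either way. A call with a gripper value outside its range is refused whole. The fingers move at their own pace and stop on an object; the grip force is fixed at half the most. Time passes only in rows, so rows that do not move let the fingers close. It gives the time, the measured TCP pose, the force, the opening and the grip force at its end, in the units of the state.
- robot.get_state(): the state, without advancing time (a new reading comes with each control period).
- robot.read_camera(name): name is "scene" or "top" or "wrist"; returns a dict with "image" (420x560x3 uint8, red, green, blue), "vertical_fov" (degrees; the focal length in pixels is half the picture's height over the tangent of half this angle, whatever the lens; pixels are square), "cx", "cy" (the principal point, pixels), "R" (3x3) and "t" (3): a world point X has camera coordinates R X + t. Camera axes: x right, y down, z forward; pixel columns grow to the right and rows downward; lengths in mm; the calibration is good to about 2 mm. A picture is of the moment at which its call begins. There is no depth.
- robot.sign_off(): hands the job in; it is judged then, once.
The state is a dict: "time_s": time; "q": joint angles; "joint_vel": joint speeds; "joint_efforts": joint torques, N m; "tool_pos": TCP position; "tcp_rot": TCP orientation; "contact_force": force on the tool from outside, world axes, zero at the start; "wrist_torque": the same for the moment, N m; "finger_gap": finger opening in mm; "finger_force": force on a finger pad.
Only numpy, scipy, OpenCV 4.12 (cv2) and the standard library are available. Lean on these libraries where they do the work, as an engineer would, in place of code of your own. Each camera call takes 0.05 s, during which the arm holds its last target. There are 200 camera calls.

## Working session

There is one attempt and no reset: what is moved stays moved. The work goes in short steps, Python scripts to look and compute and a tool call to move; the robot and the scene stay as the last step left them, time stands still between calls to the robot, and variables do not carry over. Pictures are saved under pics/ and viewed, at most 10 in all, crops included, and the job is handed in when it is done.

Besides the shell and the picture viewer there is one more tool, called after "Request:" as a command line: name --argument value ..., lists and objects as JSON in quotes. arm_command: Moves the arm, as the interface text tells. Its arguments: {"type":"object","properties":{"targets":{"type":"string"}},"required":["targets"]}

```bash
mkdir -p pics; python3 - <<'E'
from plant import robot
import cv2,json,numpy as np
s=robot.get_state();print({k:np.round(v,3).tolist() for k,v in s.items()})
for n in("top","scene"):
    c=robot.read_camera(n);cv2.imwrite(f"pics/{n}0.png",c["image"][:,:,::-1])
    print(n,c["vertical_fov"],c["cx"],c["cy"],np.round(c["R"],4).tolist(),np.round(c["t"],1).tolist())
E
```

```text
{'time_s': 0.0, 'q': [-1.217, 0.32, 1.566, -0.0, 1.257, -0.02], 'joint_vel': [-0.0, -0.001, 0.001, -0.001, -0.001, 0.0], 'joint_efforts': [0.001, -41.246, -23.197, 0.073, 0.046, -0.0], 'tool_pos': [209.777, -534.766, 182.945], 'tcp_rot': [-3.14, -0.0, 0.374], 'contact_force': [0.028, 0.409, -0.616], 'wrist_torque': [-0.008, 0.004, 0.035], 'finger_force': 0.0, 'finger_gap': 91.284}
top 49.620969698088714 277.06349099278435 215.92052402441684 [[-0.0051, -1.0, -0.0059], [-0.9828, 0.0061, -0.1847], [0.1847, 0.0048, -0.9828]] [58.4, 573.7, 1284.0]
scene 44.4533370398993 284.950540164061 205.6454904898538 [[-0.5219, -0.8529, -0.015], [-0.5805, 0.368, -0.7264], [0.625, -0.3704, -0.6871]] [322.6, 391.7, 1004.7]
```

View pics/top0.png

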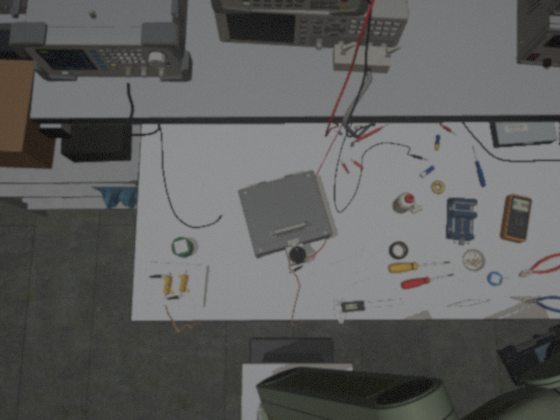

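View pics/scene0.png

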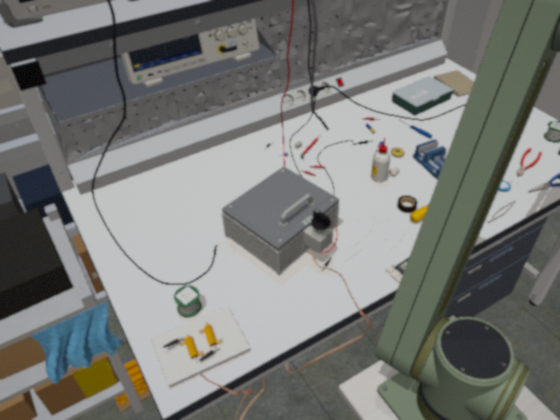

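Top view: the lid has corners near (238,190), (317,170), (333,233) and (257,255). The handle bar is around (292,228) and the black knob around (297,254). The scene view agrees, and the bystanders (spool, bottle, tape) are well clear of the box. Next I'll segment these features.

```bash
cat > h.py <<'E'
import numpy as np,cv2
from plant import robot
def ray(c,u,v,z):
    f=c["image"].shape[0]/2/np.tan(np.radians(c["vertical_fov"])/2)
    R=np.array(c["R"]);t=np.array(c["t"]);o=-R.T@t
    d=R.T@np.array([(u-c["cx"])/f,(v-c["cy"])/f,1]);return o+d*(z-o[2])/d[2]
def proj(c,X):
    f=c["image"].shape[0]/2/np.tan(np.radians(c["vertical_fov"])/2)
    p=np.array(c["R"])@np.array(X)+np.array(c["t"]);return np.array([c["cx"]+f*p[0]/p[2],c["cy"]+f*p[1]/p[2]])
E
python3 - <<'E'
from h import *
c=robot.read_camera("top");im=c["image"][:,:,::-1].copy()
g=cv2.cvtColor(im,cv2.COLOR_BGR2GRAY)
print([int(g[y,x]) for x,y in((270,200),(310,200),(292,228),(297,254),(220,200),(257,250))])
m=((g>55)&(g<125)).astype(np.uint8)*255
m[:150]=0;m[275:]=0;m[:,:225]=0;m[:,345:]=0
m=cv2.morphologyEx(m,cv2.MORPH_OPEN,np.ones((9,9)))
k=max(cv2.findContours(m,0,2)[0],key=cv2.contourArea)
b=cv2.boxPoints(cv2.minAreaRect(k));print(cv2.minAreaRect(k))
for p in b:print(p,ray(c,*p,104).round(1))
d=(g<45).astype(np.uint8);d[:235]=0;d[275:]=0;d[:,:280]=0;d[:,315:]=0
n,l,s,ce=cv2.connectedComponentsWithStats(d);print(s[1:],ce[1:])
cv2.imwrite("pics/crop.png",cv2.resize(im[155:280,220:350],None,fx=5,fy=4.7,interpolation=cv2.INTER_CUBIC))
for n,p in(("handle",(292,228)),("knob",(297,254))):print(n,ray(c,*p,138).round(1))
E
```

```text
[92, 91, 107, 49, 141, 100]
((288.89007568359375, 219.46267700195312), (88.82919311523438, 85.73723602294922), 75.0685806274414)
[236.02493 187.59338] [647.9 172.2 104. ]
[318.86725 165.5021 ] [712.1 -66.7 104. ]
[341.75522 251.33197] [ 463. -125.  104.]
[258.9129  273.42325] [403. 106. 104.]
[[293 249   8   8  24]
 [303 254   1   1   1]
 [300 257   1   1   1]
 [302 256   1   1   1]
 [295 258   3   4   6]
 [300 258   3   4   7]] [[296.79166667 252.25      ]
 [303.         254.        ]
 [300.         257.        ]
 [302.         256.        ]
 [296.         259.5       ]
 [300.85714286 259.57142857]]
handle [524.2  14.  138. ]
knob [452.8   1.2 138. ]
```

View pics/crop.png

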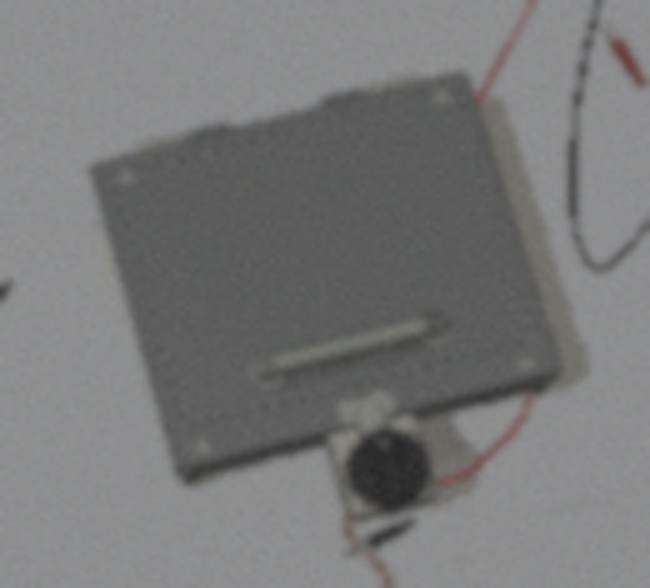

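In the crop, the lid's top corners are at (92,170), (468,72), (558,375) and (185,475). The handle bar runs from (265,373) to (435,322), and the knob disc is centred at (388,468).

```bash
python3 - <<'E'
from h import *
c=robot.read_camera("top")
U=lambda p:(p[0]/5+220-.4,p[1]/4.7+155-.4)
P=np.array([ray(c,*U(p),104) for p in((92,170),(468,72),(558,375),(185,475))])
print(P.round(1),np.linalg.norm(P-np.roll(P,-1,0),axis=1).round(1))
f=(P[2]+P[3])/2;b=(P[0]+P[1])/2;print("yaw x",np.arctan2(*(b-f)[1::-1]), "center",P.mean(0))
a=[P[1]-P[0],P[2]-P[3]]
print("yaw y",[np.arctan2(-v[1],v[0])-0 for v in a],[np.degrees(np.arctan2(v[0],-v[1])) for v in a])
h=np.array([ray(c,*U(p),137) for p in((265,373),(435,322))]);print("handle",h,h.mean(0),np.degrees(np.arctan2(h[1,0]-h[0,0],h[0,1]-h[1,1])))
k=ray(c,*U((388,468)),130);print("knob",k)
yaw=np.arctan2(*(b-f)[1::-1]);x=np.array([np.cos(yaw),np.sin(yaw),0]);C=P.mean(0)
print("pred handle",C-55*x,"pred knob",C-130*x,np.degrees(yaw))
E
```

```text
[[638.5 166.4 104. ]
 [699.  -50.  104. ]
 [510.9 -96.9 104. ]
 [452.2 112.5 104. ]] [224.7 193.9 217.4 193.9]
yaw x 0.26271576665709706 center [575.15856107  33.00261053 104.        ]
yaw y [np.float64(1.2984014155387835), np.float64(1.297728593149935)] [np.float64(15.607078775815882), np.float64(15.645628659058813)]
handle [[508.19561405  67.22758448 137.        ]
 [537.76555378 -26.33065511 137.        ]] [522.98058392  20.44846468 137.        ] 17.539618614552968
knob [4.53104259e+02 3.59798782e-01 1.30000000e+02]
pred handle [522.04570762  18.71888557 104.        ] pred knob [449.61908929  -0.75892121 104.        ] 15.052504640995418
```

Request:
arm_command --targets "0.035 -0.034 -0.002 0 0 0 0;0.035 -0.034 -0.002 0 0 0 0;0.035 -0.034 -0.002 0 0 0 0;0.035 -0.034 -0.002 0 0 0 0;0.035 -0.034 -0.002 0 0 0 0;0.035 -0.034 -0.002 0 0 0 0;0.035 -0.034 -0.002 0 0 0 0;0.035 -0.034 -0.002 0 0 0 0;0.035 -0.034 -0.002 0 0 0 0;0.035 -0.034 -0.002 0 0 0 0;0.035 -0.034 -0.002 0 0 0 0;0.035 -0.034 -0.002 0 0 0 0;0 0 0 0 0 5.9 0;0 0 0 0 0 0 0;0 0 0 0 0 0 0;0 0 0 0 0 0 0"

```text
time_s: 1.8
tool_pos: [451.6, -3.0, 207.7]
tcp_rot: [3.141, 0.0, 0.271]
contact_force: [0.3, 0.8, 0.3]
finger_gap: 91.5
finger_force: 0.0
```

```bash
python3 - <<'E'
from h import *
s=robot.get_state();print(s["time_s"],s["tool_pos"],s["tcp_rot"],np.round(s["q"],3))
c=robot.read_camera("wrist");im=c["image"][:,:,::-1].copy();cv2.imwrite("pics/w1.png",im)
print(proj(c,[451,0,128]),proj(c,[522.5,19,134]),-np.array(c["R"]).T@c["t"])
E
```

```text
1.8 [451.58146355  -2.96569197 207.667467  ] [3.14144925e+00 3.11966574e-04 2.70509674e-01] [-0.032  0.108  1.783 -0.     1.251  1.269]
[265.13325875 204.95681669] [265.62475298 124.02503404] [525.9529794   16.27199774 408.79011445]
```

View pics/w1.png

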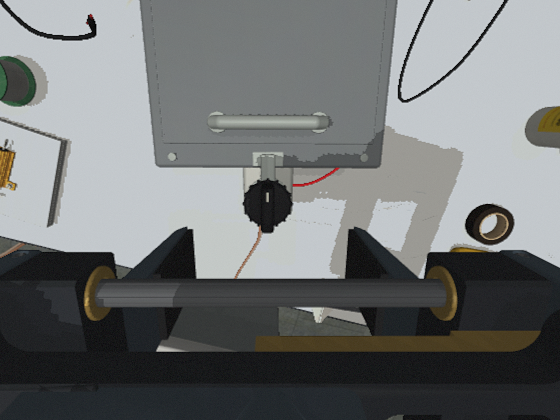

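Wrist view: the knob disc is at about (268,206) with the wing vertical in the image. The handle bar runs (212,122)–(322,122), so the yaw is aligned.

```bash
python3 - <<'E'
from h import *
c=robot.read_camera("wrist");g=cv2.cvtColor(c["image"],cv2.COLOR_RGB2GRAY)
d=(g<60).astype(np.uint8);d[:170]=0;d[240:]=0;d[:,:235]=0;d[:,300:]=0
d=cv2.morphologyEx(d,cv2.MORPH_OPEN,np.ones((9,9)))
k=max(cv2.findContours(d,0,2)[0],key=cv2.contourArea);x,y,w,h=cv2.boundingRect(k);(r)=cv2.minEnclosingCircle(k);print(x,y,w,h,r)
rows=d[195:215];cx=np.where(rows.any(0))[0];print("disc cols",cx.min(),cx.max())
u=(cx.min()+cx.max())/2;print("knob",ray(c,u,205.5,128), "width",ray(c,cx.max(),205,128)-ray(c,cx.min(),205,128))
b=(g>150).astype(np.uint8);b[:105]=0;b[140:]=0;b[:,:200]=0;b[:,335:]=0
k=max(cv2.findContours(b,0,2)[0],key=cv2.contourArea);print(cv2.boundingRect(k),cv2.minAreaRect(k))
print("handle",ray(c,*cv2.minAreaRect(k)[0],138))
e=[ray(c,156,166,104),ray(c,384,166,104)];print(e,np.degrees(np.arctan2(e[1][0]-e[0][0],e[0][1]-e[1][1])), np.mean(e,0))
E
```

```text
245 181 46 51 ((267.1181945800781, 205.23817443847656), 26.265405654907227)
disc cols 245 290
knob [451.13724596  -2.38487046 128.        ] width [ 11.37775291 -41.08044974   0.        ]
(217, 119, 100, 7) ((266.5, 122.0), (6.0, 99.0), 90.0)
handle [524.42478713  18.5617303  138.        ]
[array([454.39875586, 113.40224148, 104.        ]), array([ 514.83785586, -104.6778843 ,  104.        ])] 15.490272301954384 [484.61830586   4.36217859 104.        ]
```

Request:
arm_command --targets "0 0 0.01 0 0 0 0.6;0 0 0.01 0 0 0 0.6;0 0 0.015 0 0 0 0.6;0 0 0.015 0 0 0 0.6;0 0 0.015 0 0 0 0.6;0 0 0.011 0 0 0 0.6;0 0 0 0 0 0 0.6;0 0 0 0 0 0 0.6;0 0 0 0 0 0 1;0 0 0 0 0 0 1;0 0 0 0 0 0 1;0 0 0 0 0 0 1;0 0 0 0 0 0 1;0 0 0 0 0 0 1"

```text
time_s: 3.3
tool_pos: [452.0, -2.1, 131.8]
tcp_rot: [3.141, -0.0, 0.271]
contact_force: [0.0, -0.7, -1.0]
finger_gap: 0.6
finger_force: 0.0
```

```bash
python3 - <<'E'
from h import *
s=robot.get_state();print(s["tool_pos"],s["finger_gap"],s["contact_force"])
c=robot.read_camera("wrist");cv2.imwrite("pics/w2.png",c["image"][:,:,::-1])
print(proj(c,[452,-2,152]),proj(c,[452,-2,131.8]))
E
```

```text
[451.99376894  -2.1435774  131.78563821] 0.5521269739166743 [ 0.02335451 -0.66611131 -0.96561011]
[267.41199149 246.68674793] [267.62360958 235.30266657]
```

View pics/w2.png

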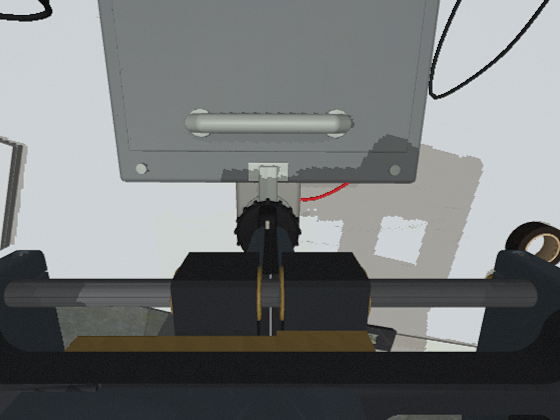

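The knob disc is centred near (267,230), right at the TCP projection, with the fingers beside the wing. But the reported gap is about 0.6 mm, so I'll take a closer look.

```bash
python3 - <<'E'
from h import *
c=robot.read_camera("wrist");im=c["image"][:,:,::-1]
cr=cv2.resize(im[180:350,200:340],None,fx=4.2,fy=3.5,interpolation=cv2.INTER_CUBIC)
cv2.imwrite("pics/w3.png",np.clip(cr.astype(float)*2.2+15,0,255).astype(np.uint8))
for X in ([452,-2,128],[452,-2,131.8],[452,-2,152]):print(proj(c,X), (proj(c,X)-[200,180])*[4.2,3.5])
s=robot.get_state();print(s["finger_gap"],s["finger_force"])
E
```

```text
[267.66271163 233.38441554] [284.18338886 186.84545439]
[267.6270596  235.29986849] [284.03365034 193.54953972]
[267.4151015  246.68760122] [283.14342632 233.40660426]
0.2954922542228066 0.0
```

View pics/w3.png

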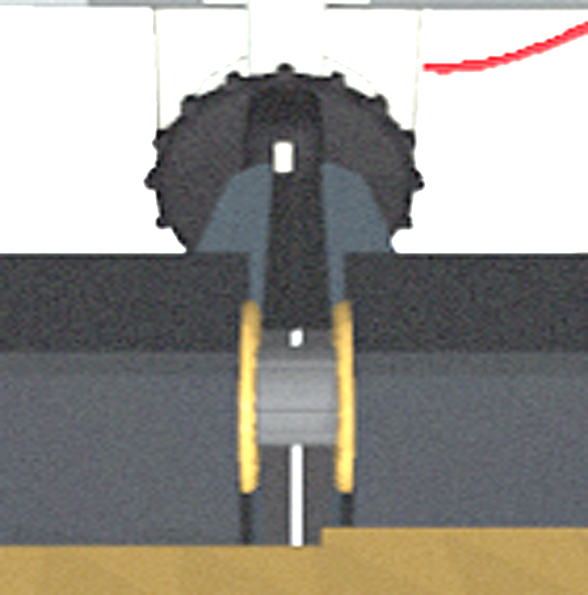

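The crop shows the wing between the fingers at roughly its 12 mm width, with the slot mark at (284,157) in the crop. So the finger_gap and finger_force readings can't be trusted. I'll press gently and go by the wrist force.

Request:
arm_command --targets "0 0 0.002 0 0 0 1;0 0 0.002 0 0 0 1;0 0 0.002 0 0 0 1;0 0 0 0 0 0 1;0 0 0 0 0 0 1"

```text
time_s: 3.9
tool_pos: [451.9, -2.1, 125.6]
tcp_rot: [3.142, 0.0, 0.271]
contact_force: [-1.0, -0.0, 0.0]
finger_gap: 0.1
finger_force: 0.0
```

```bash
python3 - <<'E'
from h import *
c=robot.read_camera("wrist");b=c["image"][:,:,::-1];cv2.imwrite("pics/w4.png",b);a=cv2.imread("pics/w2.png")
A,B=[cv2.cvtColor(i,cv2.COLOR_BGR2GRAY) for i in(a,b)]
def tm(n,x,y,w,h):
    r=cv2.matchTemplate(B[max(y-25,0):y+h+25,x-25:x+w+25],A[y:y+h,x:x+w],cv2.TM_CCOEFF_NORMED);m=cv2.minMaxLoc(r);print(n,m[1].__round__(2),np.array(m[3])-25)
tm("mark",260,212,16,18);tm("disc L",228,200,24,35);tm("disc R",285,200,24,35);tm("finger L",246,228,14,24);tm("finger R",278,228,14,24);tm("handle L",178,105,45,35);tm("handle R",320,105,45,35);tm("clamp finger",245,158,48,26);tm("carriageL",165,248,30,40)
s=robot.get_state();print({k:np.round(v,2).tolist() for k,v in s.items()})
# predicted shift of a fixed vs. a following point at disc
print(proj(c,[452,-2,128]),proj(c,[452,-2,122]))
E
```

```text
mark 0.83 [0 1]
disc L 0.99 [-1  3]
disc R 0.98 [1 2]
finger L 0.92 [0 0]
finger R 0.88 [0 0]
handle L 0.96 [-2  0]
handle R 0.95 [2 0]
clamp finger 0.91 [0 1]
carriageL 1.0 [0 0]
{'time_s': 3.95, 'q': [-0.03, 0.18, 1.92, -0.0, 1.04, 1.27], 'joint_vel': [-0.0, -0.0, -0.0, -0.0, 0.0, 0.0], 'joint_efforts': [0.0, -30.87, -20.81, 0.05, -0.06, -0.0], 'tool_pos': [452.01, -2.14, 125.7], 'tcp_rot': [3.14, 0.0, 0.27], 'contact_force': [-0.47, 0.17, -0.65], 'wrist_torque': [0.01, 0.01, 0.03], 'finger_force': 0.0, 'finger_gap': 0.53}
[267.61766878 236.43923422] [267.67500805 233.3802952 ]
```

The knob hasn't moved and nothing is touching it. The open-finger spacing in the first wrist view puts the tips about 30 mm higher than the reported TCP. So the fingers most likely closed above the wing, and the gap and force readings were correct. I'll reopen, go down in small steps and close again.

Request:
arm_command --targets "0 0 -0.005 0 0 0 0.6;0 0 0 0 0 0 0.6;0 0 0 0 0 0 0.6;0 0 0 0 0 0 0.6;0 0 0 0 0 0 0.6;0 0 0.005 0 0 0 0.6;0 0 0.005 0 0 0 0.6;0 0 0.005 0 0 0 0.6;0 0 0.004 0 0 0 0.6;0 0 0.003 0 0 0 0.6;0 0 0 0 0 0 0.6"

```text
time_s: 5.05
tool_pos: [451.6, -2.1, 108.2]
tcp_rot: [-3.141, 0.001, 0.271]
contact_force: [0.2, -0.7, -0.1]
finger_gap: 36.1
finger_force: 0.0
```

Request:
arm_command --targets "0 0 0 0 0 0 1;0 0 0 0 0 0 1;0 0 0 0 0 0 1;0 0 0 0 0 0 1;0 0 0 0 0 0 1;0 0 0 0 0 0 1"

```text
time_s: 5.65
tool_pos: [451.6, -0.4, 109.0]
tcp_rot: [-3.138, -0.0, 0.27]
contact_force: [-1.1, 6.1, 2.0]
finger_gap: 11.7
finger_force: 30.0
```

Gripped: gap 11.7 mm, pad force 30 N. I'll relieve the small sideways offset and press.

Request:
arm_command --targets "0 -0.002 0 0 0 0 1;0 0 0.002 0 0 0 1;0 0 0.002 0 0 0 1;0 0 0.001 0 0 0 1;0 0 0.001 0 0 0 1;0 0 0 0 0 0 1;0 0 0 0 0 0 1"

```text
time_s: 6.35
tool_pos: [451.7, -0.3, 103.5]
tcp_rot: [3.141, -0.001, 0.271]
contact_force: [-1.9, 1.0, 8.3]
finger_gap: 12.0
finger_force: 30.0
```

Request:
arm_command --targets "0 0 0.0005 0 0 -5 1;0 0 0 0 0 -6 1;0 0 0 0 0 -6 1;0 0 0 0 0 -6 1;0 0 0 0 0 -6 1;0 0 0 0 0 -6 1;0 0 0 0 0 0 1"

```text
time_s: 7.05
tool_pos: [452.0, -0.6, 103.1]
tcp_rot: [3.14, -0.0, 0.884]
contact_force: [-1.5, 0.7, 7.1]
finger_gap: 11.9
finger_force: 30.0
```

Request:
arm_command --targets "0 0 0 0 0 -6 1;0 0 0 0 0 -6 1;0 0 0 0 0 -6 1;0 0 0 0 0 -6 1;0 0 0 0 0 -6 1;0 0 0 0 0 -4.5 1;0 0 0 0 0 0 1;0 0 0 0 0 0 1"

```text
time_s: 7.85
tool_pos: [452.4, -0.7, 103.2]
tcp_rot: [3.139, 0.0, 1.482]
contact_force: [-0.9, -1.2, 8.7]
finger_gap: 11.5
finger_force: 30.0
```

```bash
python3 - <<'E'
from h import *
s=robot.get_state();print(s["tcp_rot"],s["wrist_torque"],s["contact_force"],s["q"])
E
```

```text
[3.13914661e+00 2.66527662e-04 1.48214313e+00] [-0.16304774  0.14913008 -0.45773046] [-0.93930783 -1.19209857  8.68601166] [-2.65216645e-02  2.00017912e-01  1.95558134e+00 -5.01983525e-04
  9.83568679e-01  6.24088225e-02]
```

The clamp is at its stop: 1.21 rad turned, with the stop torque showing. Next I'll let the knob up, open, lift, and move over to the handle.

Request:
arm_command --targets "0 0 -0.002 0 0 1 1;0 0 -0.002 0 0 0 1;0 0 -0.002 0 0 0 1;0 0 0 0 0 0 0.55;0 0 0 0 0 0 0.55;0 0 0 0 0 0 0.55;0 0 0 0 0 0 0.55;0 0 0 0 0 0 0.55;0 0 -0.01 0 0 0 0.55;0 0 -0.02 0 0 0 0.55;0 0 -0.02 0 0 0 0.55;0 0 -0.01 0 0 -7 0.55;0 0 0 0 0 -7.5 0.55;0 0 0 0 0 -7 0.55;0 0.02 0 0 0 0 0.55;0 0.025 0 0 0 0 0.55;0 0.02 0 0 0 0 0.55;0 0.01 0 0 0 0 0.55;0 0 0 0 0 0 0.55"

```text
time_s: 9.75
tool_pos: [524.5, 20.1, 168.4]
tcp_rot: [3.141, 0.0, 1.842]
contact_force: [-0.7, -0.3, -0.1]
finger_gap: 40.8
finger_force: 0.0
```

```bash
python3 - <<'E'
from h import *
s=robot.get_state();print(s["tool_pos"],s["tcp_rot"],s["q"])
c=robot.read_camera("wrist");cv2.imwrite("pics/w5.png",c["image"][:,:,::-1])
for z in(134,):print(proj(c,[524.5,19,z]),[proj(c,[524.5-.267*d,19+.964*d,z]).round() for d in(-40,40)])
E
```

```text
[524.52176251  20.07768079 168.39071243] [3.14137746e+00 1.91847797e-04 1.84210793e+00] [ 1.64405544e-02  2.51582535e-01  1.70223539e+00 -1.41675018e-04
  1.18751812e+00 -2.54818108e-01]
[270.15787344 219.8099669 ] [array([270., 265.]), array([270., 170.])]
```

View pics/w5.png

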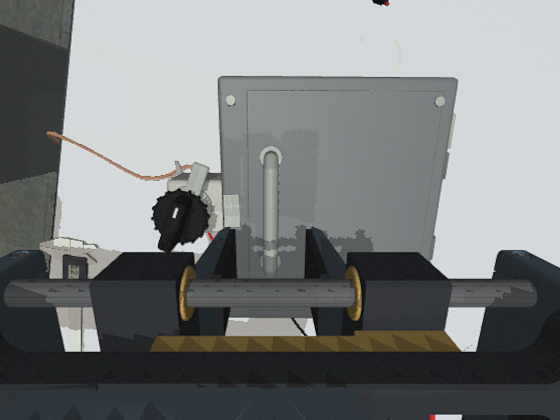

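The clamp finger has swung off the lid, pointing left from the knob at (198,180). The bar at column 270 is midway between the fingertips at about 235 and 308. Going down to the handle.

Request:
arm_command --targets "0 0 0.015 0 0 0 0.55;0 0 0.015 0 0 0 0.55;0 0 0.015 0 0 0 0.55;0 0 0.01 0 0 0 0.55;0 0 0.008 0 0 0 0.55;0 0 0.006 0 0 0 0.55;0 0 0.004 0 0 0 0.55;0 0 0 0 0 0 0.55;0 0 0 0 0 0 1;0 0 0 0 0 0 1;0 0 0 0 0 0 1;0 0 0 0 0 0 1;0 0 0 0 0 0 1;0 0 0 0 0 0 1"

```text
time_s: 11.2
tool_pos: [524.7, 20.1, 95.5]
tcp_rot: [3.14, 0.0, 1.841]
contact_force: [2.4, 1.4, -0.3]
finger_gap: 11.0
finger_force: 30.0
```

Request:
arm_command --targets "0 0 -0.001 0 0 0 1;0 0 -0.001 0 0 0 1;0 0 -0.001 0 0 0 1;0 0 0 0 0 0 1"

```text
time_s: 11.6
tool_pos: [524.9, 20.2, 96.6]
tcp_rot: [3.14, 0.0, 1.841]
contact_force: [7.8, 1.4, -13.9]
finger_gap: 11.1
finger_force: 30.0
```

Request:
arm_command --targets "0 0.001 -0.001 0 0 0 1;0 0.0005 -0.001 0 0 0 1;0 0.0005 -0.001 0 0 0 1;0 0 -0.001 0 0 0 1;0 0.0005 -0.001 0 0 0 1;0 0 0 0 0 0 1"

```text
time_s: 12.2
tool_pos: [525.8, 20.4, 100.2]
tcp_rot: [-3.139, -0.0, 1.842]
contact_force: [7.1, 0.4, -12.3]
finger_gap: 11.1
finger_force: 30.0
```

Request:
arm_command --targets "0 0.001 -0.001 0 0 0 1;0 0.001 -0.001 0 0 0 1;0 0.0005 -0.001 0 0 0 1;0 0.0005 -0.001 0 0 0 1;0 0.0005 -0.001 0 0 0 1;0 0 -0.001 0 0 0 1;0 0 0 0 0 0 1"

```text
time_s: 12.9
tool_pos: [529.0, 21.3, 109.4]
tcp_rot: [-3.141, 0.0, 1.842]
contact_force: [-0.6, -1.4, -2.6]
finger_gap: 10.9
finger_force: 30.0
```

The seal has let go: the load has dropped to the lid's weight. Raising it the rest of the way.

Request:
arm_command --targets "0 0.0005 -0.001 0 0 0 1;0 0.0005 -0.001 0 0 0 1;0 0.0005 -0.001 0 0 0 1;0 0.0005 -0.001 0 0 0 1;0 0.0005 -0.001 0 0 0 1;0 0 -0.001 0 0 0 1;0 0.0005 -0.001 0 0 0 1;0 0.0005 -0.001 0 0 0 1;0 0 -0.001 0 0 0 1;0 0 0 0 0 0 1;0 0 0 0 0 0 1;0 0 0 0 0 0 1"

```text
time_s: 14.1
tool_pos: [532.4, 22.2, 118.2]
tcp_rot: [-3.141, 0.0, 1.842]
contact_force: [-4.9, -3.8, -1.2]
finger_gap: 10.7
finger_force: 30.0
```

```bash
python3 - <<'E'
from h import *
s=robot.get_state();print(s["tool_pos"],s["contact_force"],s["joint_vel"])
c=robot.read_camera("scene");im=c["image"][:,:,::-1]
x=np.array([.9636,.2672,0]);C=np.array([576.,34,0])
for z in (90,104,120):print(z,proj(c,C-99*x+[0,0,z]),"corner",[((proj(c,C-98*x+d*np.array([-.2672,.9636,0])+[0,0,z])-[210,160])*5).round() for d in(-113,113)])
cv2.imwrite("pics/s2.png",np.clip(cv2.resize(im[160:280,210:360],None,fx=5,fy=5,interpolation=cv2.INTER_CUBIC).astype(float)*1.8,0,255).astype(np.uint8))
E
```

```text
[532.40944777  22.20269727 118.23249079] [-4.90952499 -3.77281899 -1.21541935] [-2.01208631e-03  3.39047129e-03 -9.67105476e-04  6.78267833e-04
 -4.46347144e-04  8.13262482e-05]
90 [311.44425692 226.40956808] corner [array([652., 213.]), array([345., 461.])]
104 [311.56341028 222.32591041] corner [array([654., 192.]), array([344., 441.])]
120 [311.70188678 217.58000455] corner [array([656., 169.]), array([343., 417.])]
```

View pics/s2.png

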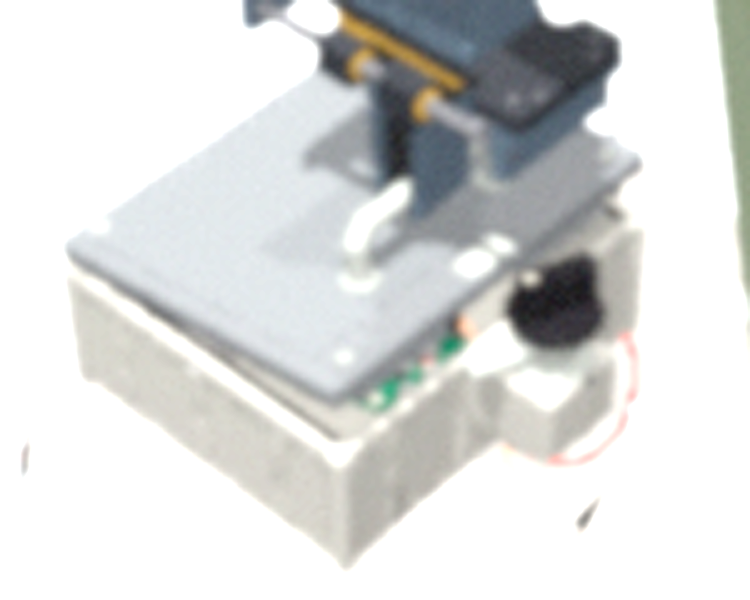

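The crop shows the lid's front-left lower corner at (340,403) above the rim at (343,445), about 28–30 mm open. The fingers are on the bar and the knob is turned clear, so I'm handing in.

```bash
python3 -c "
from plant import robot
print(robot.sign_off())"
```

```text
the job is handed in; nothing more can be done
None
```

The job is handed in: the clamp is turned to its stop, the seal let go without the lid flying up, and the gripper holds the handle still with the front edge about 30 mm open (estimated from the scene camera); the sign-off returned no verdict.

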